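# Hold a steel strip down in a spring-lever fixture

### The job

Slide the single loose steel strip, plain end first, under the raised foot of the hold-down fixture until it lies flat between the guides with its end against the stop and its holed end left sticking out, and let go of it. Then press the fixture's spring lever down with the fingers until it is level (its top even with the top of the little index post beside it), so that the foot clamps the strip, keep it level for three seconds, and finish while still holding it there. Leave the two stacks of strips on the table where they are.

Things in the scene. Friction and masses are not known exactly. Their poses are not given: they have to be found in the camera images.
- strip_center (a point): Centre (half-way up) of the one single loose steel strip: flat dark bar 118 x 36 x 6 mm, 0.2 kg, flat on the table right of the fixture (others: in stacks, or in the row at the table's right edge). x axis along its length toward the plain end; the holed end is the -x end; z up. Grip across the 36 mm width, best 20 mm from the centre toward the holed end.
- strip_hole (a point): Centre of the strip's one round hole, on its centre line near the -x end.
- strip: The same single strip; origin at the centre of its underside, axes as for its centre.
- nest (a point): On the fixture: where the strip's centre lies when home, 23 mm above the table. y points along the bed toward the end stop (the strip slides in along +y, plain end first), -x along the lever from pivot to handle, z up. Stop face at y = +59, 30 mm high. Side guides 40 mm apart from y = +28 to +59, flared mouths from y = +16 mm, tops 25 mm above the table.
- fixture: Hold-down fixture, fixed: dark steel base 8 mm thick with a steel bed 30 mm wide, top 20 mm above the table (the strip overhangs it 3 mm either side, so fingers fit beside it). Origin at table level under the lever's pivot; axes as the nest's, which lies at x = -65, y = -46.5, z = 23 mm. Bed from y = -110 to +10 mm. Index post 10 mm thick, 56 mm high at x = -112, y = +30.
- hold_lever (a joint): Angle of the spring lever, a bar 16 mm wide, 12 mm high: 0 = raised at rest (slopes up 0.35 rad toward its handle), 0.35 = level, 0.43 = lower stop. It springs up when let go; level on the strip takes about 10 N down on the pad. Pivot 50 mm above the fixture's origin, axis along y. It runs along the fixture's -x, over the strip's inner end (at y = 0).
- lever_pad (a point): Centre of the top of the round black pad, 36 mm across, on the lever's handle end: press here. 150 mm from the pivot, 16 mm above the bar's centre line. Raised it is about 116 mm above the table; with the lever level 66 mm, then at x = -150, y = 0 from the fixture's origin. Its axes turn with the lever.
- foot: Spring-loaded rubber foot, 19 mm across, under the lever 65 mm from the pivot; origin at the centre of its lower face, 45 mm above the table with the lever up (the strip passes beneath). It meets the strip when the lever is at about 0.27 rad; its spring gives 12 mm at 1 N per mm and presses about 7 N with the lever level.
- raw_stack: Bystander: stack of strips 125 x 38 x 30 mm, right of the fixture, beyond the single strip; origin under its centre. Leave it.
- done_stack: Bystander: lower stack of strips 120 x 43 x 18 mm, in front of the fixture, on the robot's side; origin under its centre. Leave it.
There are look-alikes about, which are no part of the job. Of the things like the strip, leave any that is blue or red; of the rest the larger one is meant.

How it is judged (in metres and radians):
On the way, in this order (a step that is already met when the one before it is completed fails the run):
1. the strip lies home in the nest, plain end against the stop, let go, with the lever still up (x of strip_center in the frame of nest between -0.006 and 0.006 m and y of strip_center in the frame of nest between -0.006 and 0.004 m and z of strip_center in the frame of nest between -0.003 and 0.003 m and angle between the x axis of strip_center and the y axis of nest, either way round below 0.12 rad and y of strip_hole in the frame of nest below -0.02 m and value of joint hold_lever below 0.1 rad and contact force between the fingers and strip below 0.2 N), for 0.2 s.
2. the fingers keep the lever level, the foot clamping the strip, for two and a half seconds (value of joint hold_lever between 0.3 and 0.4 rad and contact force between foot and strip above 2 N and contact force between the fingers and hold_lever above 3 N and contact force between the fingers and strip below 0.2 N and x of strip_center in the frame of nest between -0.006 and 0.006 m and y of strip_center in the frame of nest between -0.006 and 0.004 m and z of strip_center in the frame of nest between -0.003 and 0.003 m and angle between the x axis of strip_center and the y axis of nest, either way round below 0.12 rad and y of strip_hole in the frame of nest below -0.02 m), for 2.5 s.
At the end, for the whole second after the job is handed in: The strip lies flat and home in the nest (within 6 mm and 0.12 rad), holed end out, no finger on it; the fingers press the lever with over 3 N and keep it within 0.05 rad of level (7 mm at the pad), and the foot presses the strip with over 2 N, through the last second (all of step 2 and velocity of joint hold_lever between -0.15 and 0.15 rad/s); the arm keeps its last pose, push and grip.
It fails at once if a stack of strips is shoved aside (over 30 mm) (distance of any of raw_stack, done_stack from where it was at the start of the episode above 0.03 m).
It also fails if it takes over 54 s, if anything falls off the work surface, if the arm or the gripper's body presses on something with over 40 N, if the wrist force passes 120 N, or if a joint passes its speed limit or range.

### The arm

A 6-joint arm with a two-finger parallel gripper is mounted at the origin on a cart in front of the work surface, level with it; the furniture and walls round the work are solid. World frame = base frame: x ahead of the robot, y to its left, z up, the work surface at z = 0. Lengths are in mm, angles in degrees, forces in N, time in s.
With the tool pointing down it reaches from about 300 to 850 mm from the base axis. Payload 4.2 kg.
Tool frame: the origin (TCP) lies on the centre line of the jaws, within the pads' length; the fingertips stand 11 mm ahead of it and the grasp point (between the pads) lies 8 mm behind it; z points along the fingers, y is the line along which they close (so a half turn about z gives the same grasp; the last joint's range is limited). The gripper opens to 91 mm and grips with 3 to 60 N. Pads are 32 mm wide; open, the fingers measure 118 mm over their backs; the gripper's body (76 mm by 178 mm) begins 60 mm behind the grasp point.
Start: joints at [-64.286, 18.312, 89.639, -0, 72.044, -1.146], TCP at [259.799, -512.978, 224.976] pointing down, gripper open.
Joint ranges: [-177.97, 177.97], [-48.28, 115.42], [12.27, 149.76], [-77.06, 257.06], [2.81, 150.46], [-146.56, 146.56]. Speed limits (degrees/s): [147.25, 147.25, 180, 180, 180, 180].

### API

Orientations are given as [roll, pitch, yaw] about the fixed x, y, z axes, in that order (R = Rz(yaw) Ry(pitch) Rx(roll)).
In Python, from workcell import env, grab_frame, camera_model, models gives the robot as it stands.
- The arm moves only by the shell command python3 -m crank 'ROWS' [FORCE]. ROWS is text: rows parted by semicolons, each of 7 numbers parted by spaces: the closure, from -1 (fully open) to 1 (shut), so that 0 is half open, then the shift along the tool's x, y, z in mm, then the turn, a rotation vector about the tool's x, y, z in degrees. A call has 1 to 10 rows; each row shifts and turns the commanded pose from where the row before left it, along the tool's axes as they then stand; what a row does not reach is not made up. A row lasts 1/8 s, in which the tool goes at most 62.5 mm and 10.7 degrees, less where a joint would pass 70% of its speed; a pose out of reach is approached as far as the arm can. A call is refused whole if a number of a shift passes 62.5 or a number of a turn 10.7, either way. A call with a gripper value outside its range is refused whole. The fingers move at their own pace and stop on an object; FORCE is the grip in N (left out, the last holds). Time passes only in rows, so rows that do not move let the fingers close. It gives the time, the measured TCP pose, the force, the opening and the grip force at its end, in the units of the state.
- env.state(): the state, without advancing time (a new reading comes with each control period).
- grab_frame(name): name is "side" or "top"; returns the picture (384x512x3 uint8, blue, green, red); there is no depth.
- camera_model(name): a dict with "K" (3x3 intrinsics, pixels), "R" (3x3) and "t" (3): a world point X has camera coordinates R X + t. Camera axes: x right, y down, z forward; pixel columns grow to the right and rows downward; lengths in mm; the calibration is good to about 2 mm. A picture is of the moment at which its call begins. camera_model takes no time and is no camera call.
- env.job_done(): hands the job in; it is judged then, once.
Trained networks look in the newest picture that a camera, given by its name, has taken for a name from the list of things; names that differ only in an ending like _2 or _b are one class to them, and where a whole thing is asked for, a point or a joint stands for the part that bears it (a point fixed in the world has none). Each returns a list of dicts, best first, with "p" (0 to 1); they miss things now and then, are a little off and sometimes report something else, mostly with a low value. They report only what shows in the picture. A call takes as long as a camera call. They do not tell look-alikes from the thing itself.
- models.search_frame(name, camera): "point" ([x, y, z] in mm, in world coordinates, good to about 4 mm: the middle of the surface that is visible of it).
The state is a dict: "time_s": time; "qpos": joint angles; "qvel": joint speeds; "effort": joint torques, N m; "ee_pos": TCP position; "ee_rot": TCP orientation; "force": force on the tool from outside, world axes, zero at the start; "torque": the same for the moment, N m; "gripper_width": finger opening in mm; "gripper_force": force on a finger pad.
Only numpy, scipy, OpenCV 4.12 (cv2) and the standard library are available. Lean on these libraries where they do the work, as an engineer would, in place of code of your own. Each camera call takes 0.05 s, during which the arm holds its last target. There are 200 camera calls.

## Working session

There is one attempt and no reset: what is moved stays moved. The work goes in short steps, Python scripts to look and compute and a shell command to move; the robot and the scene stay as the last step left them, time stands still between calls to the robot, and variables do not carry over. Pictures are saved under pics/ and viewed, at most 10 in all, crops included, and the job is handed in when it is done.

```bash
mkdir -p pics; ls; python3 - <<'E'
from workcell import env, grab_frame, camera_model, models
import cv2, numpy as np
s=env.state(); print({k:s[k] for k in('time_s','ee_pos','ee_rot','gripper_width','force')})
for c in('side','top'):
    cv2.imwrite(f'pics/{c}0.png',grab_frame(c))
    m=camera_model(c); print(c,np.round(m['K'],1).tolist(),np.round(-np.array(m['R']).T@m['t']))
    for n in('strip','strip_hole','fixture','lever_pad','raw_stack','done_stack','nest'):
        try: print(n,[(np.round(d['point']).tolist(),round(d['p'],2)) for d in models.search_frame(n,c)][:5])
        except Exception as e: print(n,e)
E
```

```text
pics
{'time_s': 0.0, 'ee_pos': array([ 259.58561766, -512.52845163,  224.12158629]), 'ee_rot': array([-1.79899315e+02, -1.33239276e-03,  2.68607276e+01]), 'gripper_width': 90.97077418922098, 'force': array([-0.7325786 ,  0.54080735, -0.24350867])}
side [[421.7, 0.0, 263.5], [0.0, 421.7, 189.8], [0.0, 0.0, 1.0]] [1270.   50.  836.]
strip [([468.0, -437.0, 8.0], 0.88), ([655.0, -553.0, 2.0], 0.73), ([354.0, -360.0, 5.0], 0.69), ([501.0, -540.0, 5.0], 0.61)]
strip_hole [([354.0, -356.0, 4.0], 0.77), ([651.0, -555.0, 4.0], 0.73), ([464.0, -438.0, 3.0], 0.54), ([502.0, -546.0, 4.0], 0.48)]
fixture [([623.0, -166.0, 14.0], 0.57)]
lever_pad [([601.0, -160.0, 83.0], 0.65)]
raw_stack [([660.0, -424.0, 28.0], 0.77)]
done_stack [([409.0, -244.0, 19.0], 0.76)]
nest [([628.0, -162.0, 12.0], 0.81)]
top [[417.5, 0.0, 257.0], [0.0, 417.5, 186.7], [0.0, 0.0, 1.0]] [ 377. -335.  990.]
strip [([649.0, -557.0, 5.0], 0.96), ([465.0, -440.0, 5.0], 0.81), ([350.0, -357.0, 7.0], 0.79), ([499.0, -544.0, 2.0], 0.63)]
strip_hole [([462.0, -442.0, 10.0], 0.88), ([348.0, -359.0, 8.0], 0.87), ([652.0, -557.0, 5.0], 0.56), ([495.0, -541.0, 6.0], 0.54)]
fixture [([613.0, -180.0, 10.0], 0.94)]
lever_pad [([591.0, -163.0, 85.0], 0.58)]
raw_stack [([647.0, -426.0, 31.0], 0.72)]
done_stack [([392.0, -248.0, 19.0], 0.59)]
nest [([610.0, -184.0, 10.0], 0.81)]
```

```bash
python3 - <<'E'
import cv2
for c in('side','top'):
    cv2.imwrite(f'pics/{c}0b.png',cv2.resize(cv2.imread(f'pics/{c}0.png'),(800,600),interpolation=cv2.INTER_CUBIC))
E
```

```text
(no output)
```

View pics/side0b.png

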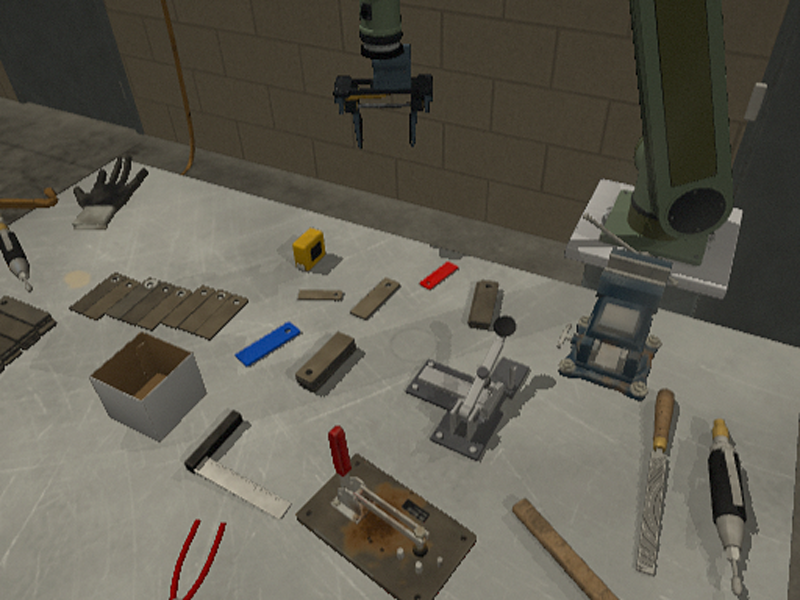

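View pics/top0b.png

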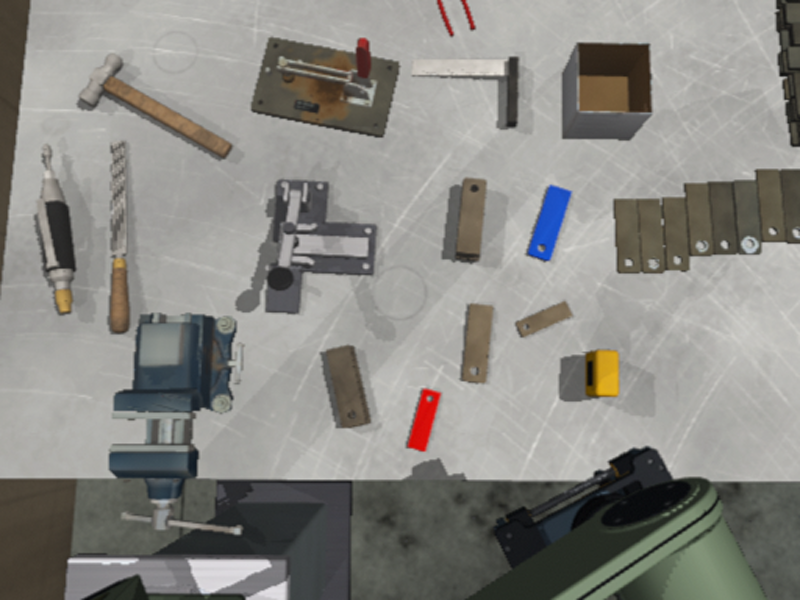

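Side view: the strip lies at (375,298) and the fixture at (470,400). Top view (800x600): the strip is at (478,343) with its hole at the robot-side end (474,372), the fixture bed spans (298..375, 245) with its mouth toward the right, and the pad is at (280,278). The small brown strip at (543,318) and the rusty clamp are look-alikes.

```bash
cat > h.py <<'E'
import cv2, numpy as np
from workcell import env, grab_frame, camera_model, models
def back(c,uv,z):
    m=camera_model(c);R=np.array(m['R']);o=-R.T@np.array(m['t'])
    d=R.T@np.linalg.inv(m['K'])@np.array([uv[0],uv[1],1.]);return o+d*(z-o[2])/d[2]
def proj(c,X):
    m=camera_model(c);p=np.array(m['K'])@(np.array(m['R'])@np.array(X,float)+np.array(m['t']));return p[:2]/p[2]
E
python3 - <<'E'
from h import *
im=cv2.imread('pics/top0.png')
x0,y0,x1,y1=290,185,325,255
hsv=cv2.cvtColor(im,cv2.COLOR_BGR2HSV)
c=im[y0:y1,x0:x1]; m=(c.max(2)<125).astype(np.uint8)
n,l,st,ct=cv2.connectedComponentsWithStats(m)
k=1+np.argmax(st[1:,4]); print(st[1:])
ys,xs=np.nonzero(l==k); r=cv2.minAreaRect(np.c_[xs+x0,ys+y0].astype(np.float32))
W=[back('top',p,6)[:2] for p in cv2.boxPoints(r)]; print(np.round(W,1), np.round(np.mean(W,0),1))
# fixture crop x4.4
a=im[105:205,160:250]; cv2.imwrite('pics/fix.png',cv2.resize(a,None,fx=6,fy=6,interpolation=cv2.INTER_CUBIC))
s=cv2.imread('pics/side0.png')[195:300,255:345]; cv2.imwrite('pics/fixs.png',cv2.resize(s,None,fx=5.6,fy=5.6,interpolation=cv2.INTER_CUBIC))
E
```

```text
[[  4  10  19  50 521]
 [ 19  14   1   1   1]
 [ 19  16   4   5  11]]
[[ 406.  -410.9]
 [ 521.8 -422.4]
 [ 518.3 -461.9]
 [ 402.8 -449.6]] [ 462.2 -436.2]
```

View pics/fix.png

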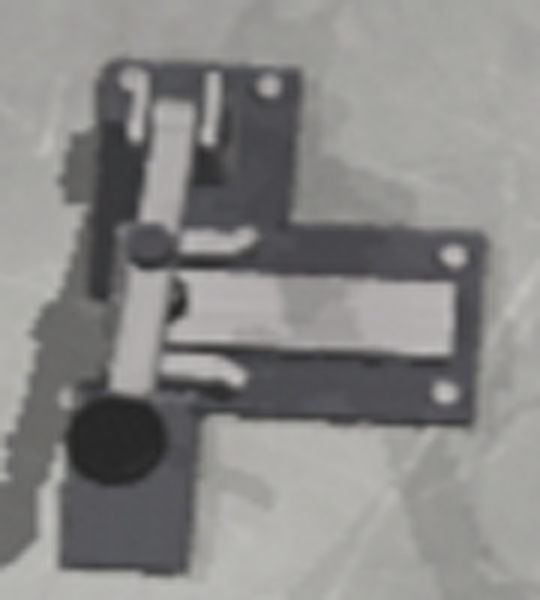

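View pics/fixs.png

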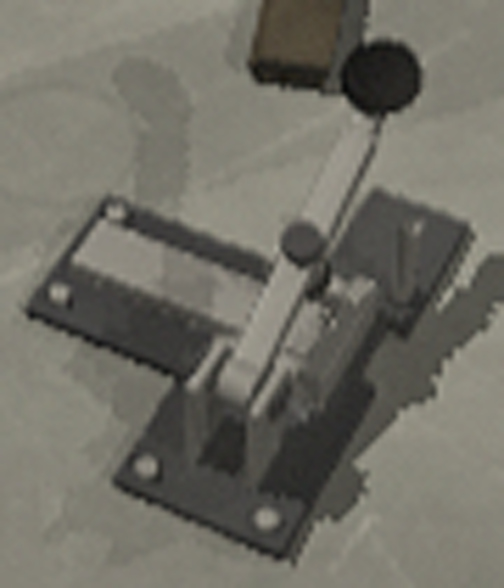

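The crops show the bed end corners at top-crop (458,284) and (453,355), the pad at (115,440), and in the side crop the corners at (98,222) and (72,262), pad at (380,78), index post top at (417,228). I'll fit the fixture pose to these.

```bash
cat >> h.py <<'E'
from scipy.optimize import least_squares
def T(p,X):
    c,s=np.cos(p[2]),np.sin(p[2]);X=np.atleast_2d(np.array(X,float));return np.c_[p[0]+c*X[:,0]-s*X[:,1],p[1]+s*X[:,0]+c*X[:,1],X[:,2]]
E
python3 - <<'E'
from h import *
tp=lambda x,y:((x+.5)/6-.5+160,(y+.5)/6-.5+105)
sp=lambda x,y:((x+.5)/5.6-.5+255,(y+.5)/5.6-.5+195)
pad=(-135.4,0,116.5)
obs=[('top',tp(458,282),(-50,-110,20)),('top',tp(455,356),(-80,-110,20)),('top',tp(116,439),pad),
('side',sp(98,222),(-80,-110,20)),('side',sp(72,262),(-50,-110,20)),('side',sp(381,78),pad),('side',sp(417,228),(-112,30,56))]
f=lambda p:np.concatenate([proj(c,T(p,X)[0])-uv for c,uv,X in obs])
r=least_squares(f,[675,-150,0.],x_scale=[10,10,.1],loss='soft_l1'); p=r.x
print(p[:2],np.degrees(p[2])); print(np.round(f(p).reshape(-1,2),1).tolist())
for n,X in dict(nest=(-65,-46.5,23),pad=pad,padlevel=(-150,0,66),bedend=(-65,-110,20),approach=(-65,-190,23)).items(): print(n,np.round(T(p,X)[0],1))
for a,b in (((190,271),(458,282)),((175,343),(455,356))):
    d=back('top',tp(*b),20)-back('top',tp(*a),20); print('bed dir fixture-yaw',np.degrees(np.arctan2(d[0],-d[1])))
# strip in both cameras: network
E
```

```text
[ 677.8392574  -164.64768499] -2.6309291407569178
[[-0.6, -0.0], [-0.9, -0.1], [-0.2, -0.8], [0.3, -0.7], [-0.6, -0.2], [-0.1, -0.9], [-0.9, -0.5]]
nest [ 610.8 -208.1   23. ]
pad [ 542.6 -158.4  116.5]
padlevel [ 528.  -157.8   66. ]
bedend [ 607.9 -271.5   20. ]
approach [ 604.2 -351.5   23. ]
bed dir fixture-yaw -2.3428372061575726
bed dir fixture-yaw -2.6274652145952424
```

```bash
python3 -m crank '-1 0 0 0 0 0 8.2;-1 0 0 0 0 0 8.2;-1 0 0 0 0 0 8.2;-1 0 0 0 0 0 8.2;-1 35 -19 20 0 0 0;-1 35 -19 20 0 0 0;-1 35 -19 20 0 0 0;-1 35 -19 20 0 0 0;-1 34 -19 20 0 0 0;-1 0 0 0 0 0 0' 40; python3 - <<'E'
from h import *
s=env.state(); print(s['time_s'],s['ee_pos'],s['ee_rot'],s['force'])
for c in('side','top'):
    cv2.imwrite(f'pics/{c}1.png',grab_frame(c))
im=cv2.imread('pics/side1.png')
for X in ((462.2,-437.7,6),(442.3,-435.7,6),tuple(s['ee_pos'])): print(proj('side',X))
pts=[np.array([462.2,-437.7,6])+a*59*np.array([.9947,-.1028,0])+b*18*np.array([.1028,.9947,0]) for a,b in((1,1),(1,-1),(-1,-1),(-1,1))]
q=np.array([proj('side',X) for X in pts]); u,v=q.min(0).astype(int)-25
big=cv2.resize(im,None,fx=8,fy=8,interpolation=cv2.INTER_CUBIC)
cv2.polylines(big,[((q+.5)*8).astype(np.int32)],True,(0,255,0),1)
cv2.imwrite('pics/s1c.png',big[v*8:v*8+560,u*8:u*8+700])
E
```

```text
time_s: 2.05
ee_pos: [444.0, -434.6, 123.0]
ee_rot: [-179.9, 0.1, -5.7]
force: [-0.9, 0.4, 0.1]
gripper_width: 91.5
gripper_force: 0.0
2.05 [ 444.04473502 -434.59753668  123.00508725] [-1.79863612e+02  1.33798129e-01 -5.74589713e+00] [-0.92812058  0.37778403  0.13640778]
[240.37850141 189.61876256]
[244.1220312 185.8331811]
[242.24506682 154.97571399]
```

View pics/s1c.png

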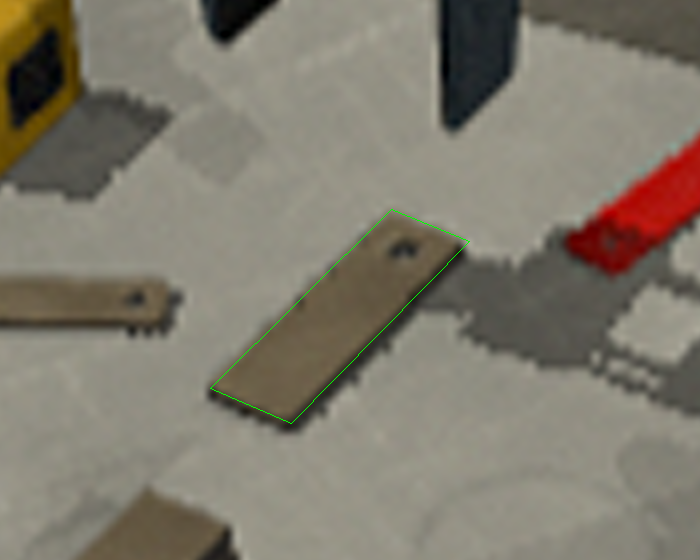

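The overlay fits the strip exactly (side crop corners 210,388 to 468,242). I'll descend between it and the neighbours.

```bash
python3 -m crank '-1 -1.6 1.3 30 0 0 0;-1 0 0 30 0 0 0;-1 0 0 25 0 0 0;-1 0 0 10 0 0 0;-1 0 0 6 0 0 0;-1 0 0 0 0 0 0;-1 0 0 0 0 0 0'; python3 - <<'E'
from h import *
print([np.round(env.state()['ee_pos'],2) for _ in range(3)])
E
```

```text
time_s: 3.02
ee_pos: [441.4, -438.2, 25.0]
ee_rot: [179.9, -0.1, -5.9]
force: [0.8, -0.2, -0.0]
gripper_width: 91.0
gripper_force: 0.0
[array([ 441.38, -438.18,   24.96]), array([ 441.38, -438.18,   24.96]), array([ 441.38, -438.18,   24.96])]
```

```bash
python3 -m crank '-1 0 0 6 0 0 0;-1 0 0 5.5 0 0 0;-1 0 0 0 0 0 0;1 0 0 0 0 0 0;1 0 0 0 0 0 0;1 0 0 0 0 0 0;1 0 0 0 0 0 0;1 0 0 0 0 0 0;1 0 0 0 0 0 0;1 0 0 0 0 0 0' 45
```

```text
time_s: 4.28
ee_pos: [440.9, -437.5, 12.5]
ee_rot: [-180.0, 0.0, -5.9]
force: [0.7, 0.6, 0.6]
gripper_width: 35.1
gripper_force: 45.0
```

```bash
python3 -m crank '1 0 0 -25 0 0 0;1 0 0 -30 0 0 0;1 0 0 -30 0 0 0;1 0 0 0 0 0 -10.3;1 0 0 0 0 0 -10.3;1 0 0 0 0 0 -10.3;1 0 0 0 0 0 -10.3;1 0 0 0 0 0 -10.3;1 0 0 0 0 0 -10.3;1 0 0 0 0 0 -10.3'; python3 -m crank '1 0 0 0 0 0 -10.3;1 0 0 0 0 0 -10.9' ; python3 -m crank '1 0 0 0 0 0 -10.3;1 0 0 0 0 0 -10.6;1 0 0 0 0 0 0;1 0 0 0 0 0 0'; python3 - <<'E'
from h import *
s=env.state();p=[677.84,-164.65,np.radians(-2.63)]
t=T(p,(-65,-166.5,0))[0]; d=t-s['ee_pos']; y=np.radians(87.4)
print(s['ee_pos'],s['ee_rot'],t,'tool dx,dy',d[0]*np.cos(y)+d[1]*np.sin(y),d[0]*np.sin(y)-d[1]*np.cos(y))
E
```

```text
time_s: 5.52
ee_pos: [440.7, -437.4, 96.9]
ee_rot: [-179.9, -0.0, 66.5]
force: [0.2, -0.3, -1.5]
gripper_width: 35.4
gripper_force: 45.0
time_s: 6.02
ee_pos: [440.9, -437.5, 97.2]
ee_rot: [-180.0, -0.0, 86.9]
force: [-0.1, -0.0, -1.7]
gripper_width: 35.2
gripper_force: 45.0
[ 440.86897421 -437.54375825   97.22555518] [-1.79983862e+02 -8.78642404e-03  8.69141238e+01] [ 605.26843981 -327.99202965    0.        ] tool dx,dy 116.89660374402634 159.26063405569946out of range: row 2 has -10.9, outside -10.7 to 10.7
```

```bash
python3 -m crank '1 0 0 0 0 0 -0.3;1 23.4 31.8 0 0 0 0;1 23.4 31.8 0 0 0 0;1 23.4 31.8 0 0 0 0;1 23.4 31.8 0 0 0 0;1 23.4 31.9 0 0 0 0;1 0 0 20 0 0 0;1 0 0 20 0 0 0;1 0 0 0 0 0 0;1 0 0 0 0 0 0'; python3 - <<'E'
from h import *
s=env.state();p=[677.84,-164.65,np.radians(-2.63)]
y=np.radians(87.4); g=s['ee_pos']; ax=np.array([np.cos(y),np.sin(y),0]); lat=np.array([ax[1],-ax[0],0])
c=g+20*ax-[0,0,6.5]
im=grab_frame('side'); cv2.imwrite('pics/side2.png',im)
q=np.array([proj('side',c+a*59*ax+b*18*lat) for a,b in((1,1),(1,-1),(-1,-1),(-1,1))])
bed=np.array([proj('side',X) for X in T(p,[(-50,-110,20),(-50,10,20),(-80,10,20),(-80,-110,20)])])
k=5;big=cv2.resize(im,None,fx=k,fy=k,interpolation=cv2.INTER_CUBIC)
for P in(q,bed): cv2.polylines(big,[((P+.5)*k).astype(np.int32)],True,(0,255,0),1)
u,v=205,165
cv2.imwrite('pics/s2c.png',big[v*k:v*k+600,u*k:u*k+750])
print(g,s['ee_rot'],T([0,0,-p[2]],g-[p[0],p[1],0]))
E
```

```text
time_s: 7.28
ee_pos: [605.7, -328.4, 58.2]
ee_rot: [179.9, 0.0, 87.3]
force: [0.6, -1.4, -1.0]
gripper_width: 35.3
gripper_force: 45.0
[ 605.71006623 -328.44439498   58.19606528] [1.79936215e+02 3.57709067e-02 8.73293822e+01] [[ -64.5380815  -166.93162435   58.19606528]]
```

View pics/s2c.png

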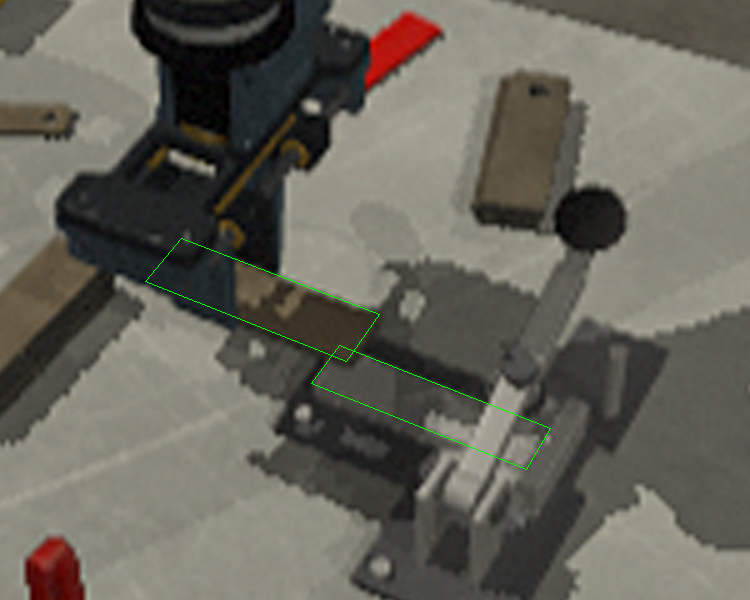

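The held strip (tip at 360,340) and the bed outline line up with the model. Next I lower to just above the bed.

```bash
python3 -m crank '1 0 0 15 0 0 0;1 0 0 9 0 0 0;1 0 0 0 0 0 0;1 0 0 0 0 0 0'; python3 -m crank '1 15 0 0 0 0 0;1 15 0 0 0 0 0;1 15 0 0 0 0 0;1 15 0 0 0 0 0;1 10 0 0 0 0 0;1 10 0 0 0 0 0;1 0 0 0 0 0 0;1 0 0 0 0 0 0'
```

```text
time_s: 7.82
ee_pos: [605.3, -328.1, 33.4]
ee_rot: [-180.0, -0.0, 87.4]
force: [-0.1, -1.1, -2.4]
gripper_width: 35.4
gripper_force: 45.0
time_s: 8.82
ee_pos: [609.1, -248.5, 33.5]
ee_rot: [180.0, 0.0, 87.4]
force: [-0.4, -0.2, -2.3]
gripper_width: 35.2
gripper_force: 45.0
```

```bash
python3 -m crank '1 5 0 0 0 0 0;1 5 0 0 0 0 0;1 4 0 0 0 0 0;1 2 0 0 0 0 0;1 0 0 0 0 0 0'; for i in 1; do python3 -m crank '1 2 0 0 0 0 0;1 0 0 0 0 0 0'; done;  python3 -m crank '1 1.5 0 0 0 0 0;1 0 0 0 0 0 0'
```

```text
time_s: 9.45
ee_pos: [609.8, -232.0, 33.5]
ee_rot: [180.0, 0.0, 87.4]
force: [-0.3, 0.5, -2.1]
gripper_width: 35.6
gripper_force: 45.0
time_s: 9.7
ee_pos: [609.9, -230.8, 33.6]
ee_rot: [180.0, 0.1, 87.4]
force: [0.0, -2.2, -2.4]
gripper_width: 35.5
gripper_force: 45.0
time_s: 9.95
ee_pos: [609.9, -230.6, 33.8]
ee_rot: [180.0, 0.2, 87.4]
force: [-1.0, -7.4, -2.3]
gripper_width: 34.8
gripper_force: 45.0
```

Contact with the stop (7 N) came where expected. Ease off, set down, release.

```bash
python3 -m crank '1 -1.5 0 0.5 0 0 0;1 0 0 0.3 0 0 0;-0.3 0 0 0 0 0 0;-0.3 0 0 0 0 0 0;-0.3 0 0 0 0 0 0;-0.3 0 0 0 0 0 0;-0.3 0 0 0 0 0 0;-0.3 0 0 0 0 0 0'; python3 - <<'E'
from h import *
cv2.imwrite('pics/side3.png',grab_frame('side'))
E
```

```text
time_s: 10.95
ee_pos: [609.8, -230.2, 32.7]
ee_rot: [180.0, 0.0, 87.4]
force: [0.0, 0.6, 0.5]
gripper_width: 59.1
gripper_force: 0.0
```

```bash
python3 -m crank '-0.3 0 0 -10 0 0 0;-0.3 0 0 -30 0 0 0;-0.3 0 0 -40 0 0 0;-0.3 -40 0 -40 0 0 0;-0.3 -40 0 0 0 0 0;-0.3 -40 0 0 0 0 0;-0.3 0 0 0 0 0 0'; python3 - <<'E'
from h import *
p=[677.84,-164.65,np.radians(-2.63)]; out=[]
for c,(u,v),k in(('side',(245,195),5),('top',(155,100),5)):
    im=grab_frame(c); big=cv2.resize(im,None,fx=k,fy=k,interpolation=cv2.INTER_CUBIC)
    q=np.array([proj(c,X) for X in T(p,[(-65+a*18,-46.5+b*59,26) for a,b in((1,1),(-1,1),(-1,-1),(1,-1))])])
    cv2.polylines(big,[((q+.5)*k).astype(np.int32)],True,(0,255,0),1)
    out.append(big[v*k:v*k+550,u*k:u*k+400])
cv2.imwrite('pics/s4.png',np.hstack(out))
for c in('side','top'): print([(np.round(d['point']),round(d['p'],2)) for d in models.search_frame('strip_hole',c)],T(p,(-65,-90,26)))
E
```

```text
time_s: 11.88
ee_pos: [603.8, -352.9, 153.2]
ee_rot: [179.9, 0.1, 87.2]
force: [0.2, 0.4, -0.4]
gripper_width: 59.3
gripper_force: 0.0
[(array([ 651., -555.,    7.]), 0.93), (array([ 613., -221.,   26.]), 0.88), (array([ 500., -545.,    4.]), 0.74), (array([ 353., -354.,    4.]), 0.57)] [[ 608.778722   -251.57260857   26.        ]]
[(array([ 497., -542.,    6.]), 0.81), (array([ 651., -554.,    2.]), 0.74), (array([ 347., -359.,    9.]), 0.69)] [[ 608.778722   -251.57260857   26.        ]]
```

View pics/s4.png

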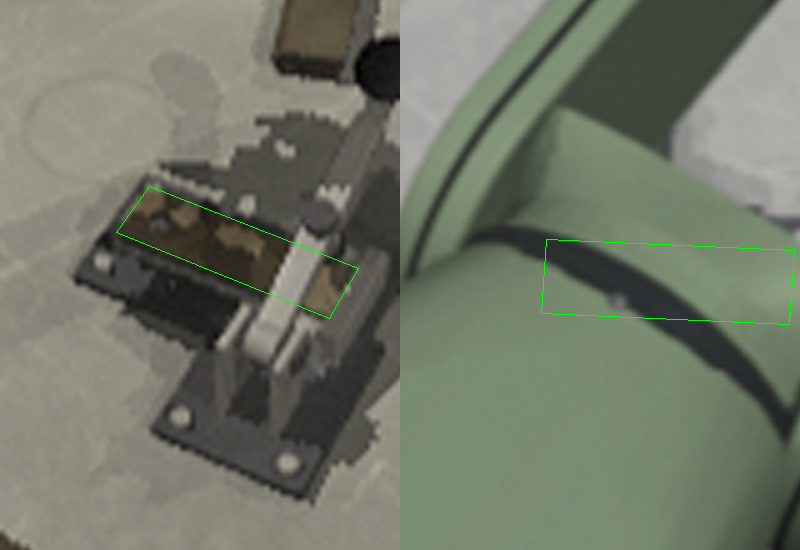

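Side crop: the strip lies flat on the bed in the modelled outline, holed end out at (150,210), plain end at the stop (345,295). The top view is blocked by the arm. Now close the fingers and go over the pad.

```bash
python3 -m crank '1 38.3 -14.1 0 0 0 0;1 38.3 -14.1 0 0 0 0;1 38.3 -14.1 0 0 0 0;1 38.3 -14.1 0 0 0 0;1 38.3 -14.1 0 0 0 0;1 0 0 0 0 0 0;1 0 0 0 0 0 0;1 0 0 0 0 0 0;1 0 0 0 0 0 0'; python3 - <<'E'
from h import *
s=env.state();print(s['ee_pos'],s['ee_rot'],s['gripper_width'])
im=grab_frame('side'); k=5; u,v=275,135
cv2.imwrite('pics/s5.png',cv2.resize(im,None,fx=k,fy=k,interpolation=cv2.INTER_CUBIC)[v*k:v*k+600,u*k:u*k+600])
E
```

```text
time_s: 13.2
ee_pos: [542.9, -156.3, 152.5]
ee_rot: [180.0, 0.0, 87.3]
force: [-0.3, -0.4, -0.6]
gripper_width: 0.6
gripper_force: 0.0
[ 542.91393308 -156.26316617  152.49548395] [1.79998426e+02 9.33848457e-03 8.73031601e+01] 0.6095343042887276
```

View pics/s5.png

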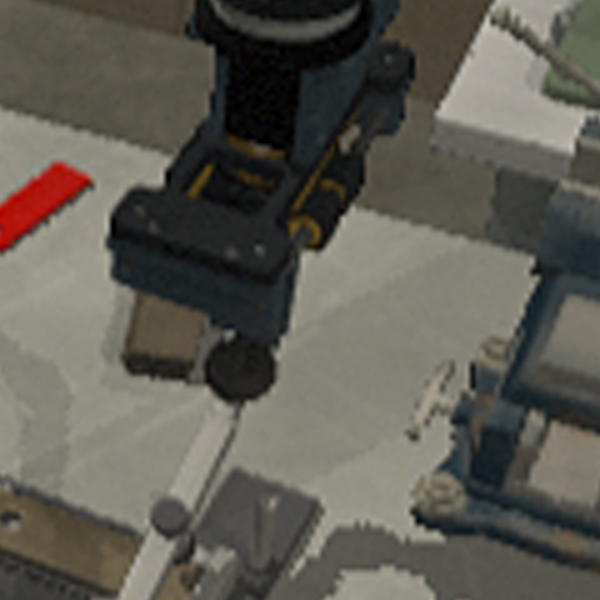

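```bash
python3 -m crank '1 -1.5 0 10 0 0 0;1 0 0 10 0 0 0;1 0 -1 5 0 0 0;1 0 -2 5 0 0 0;1 0 -2 5 0 0 0;1 0 -2 5 0 0 0;1 0 -2 6 0 0 0;1 0 -1 6 0 0 0;1 0 -1 5 0 0 0;1 0 -1 5 0 0 0' 40
```

```text
time_s: 14.5
ee_pos: [529.6, -156.4, 90.4]
ee_rot: [-179.9, 0.0, 87.4]
force: [-4.6, 0.0, 7.1]
gripper_width: 0.3
gripper_force: 3.4
```

```bash
python3 -m crank '1 0 -1 4 0 0 0;1 0 0 4 0 0 0;1 0 0 3 0 0 0;1 0 0 2 0 0 0;1 0 0 0.3 0 0 0;1 0 0 0 0 0 0;1 0 0 0 0 0 0'; python3 - <<'E'
from h import *
s=env.state();print(s['ee_pos'],s['force'])
im=grab_frame('side'); k=6; u,v=275,180
big=cv2.resize(im,None,fx=k,fy=k,interpolation=cv2.INTER_CUBIC)
p=[677.84,-164.65,np.radians(-2.63)]
for X in((-150,-18,66),(-150,18,66),(-112,30,56),(-132,8,56),(-132,-8,56)):
    cv2.circle(big,tuple(int((a+.5)*k) for a in proj('side',T(p,X)[0])),2,(0,255,0),-1)
cv2.imwrite('pics/s6.png',big[v*k:v*k+600,u*k:u*k+600])
E
```

```text
time_s: 15.38
ee_pos: [527.7, -156.3, 77.8]
ee_rot: [-179.8, 0.0, 87.4]
force: [-6.4, -0.6, 11.6]
gripper_width: 0.5
gripper_force: 5.3
[ 527.71766633 -156.33010713   77.75306249] [-6.44807087 -0.61028623 11.55142007]
```

View pics/s6.png

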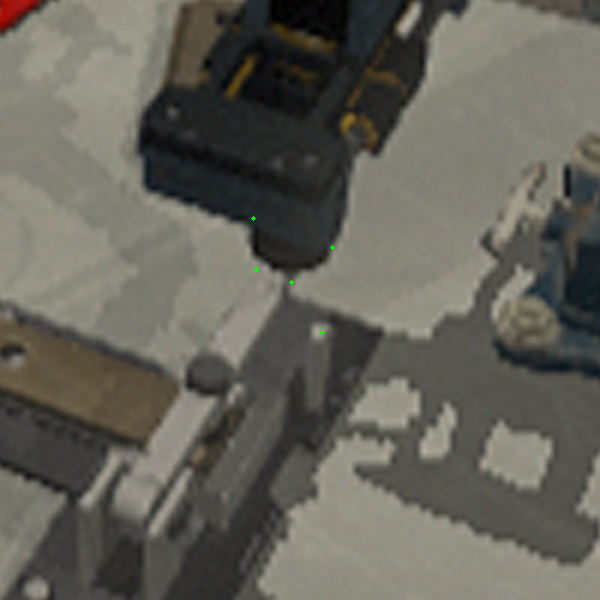

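The lever is level: the bar's end corners near (256,269) and (291,283) match the level prediction, and the index post top is at (320,332). Holding.

```bash
R='1 0 0 0 0 0 0'; python3 -m crank '1 0 0 0 0 0 0;1 0 0 0 0 0 0;1 0 0 0 0 0 0;1 0 0 0 0 0 0;1 0 0 0 0 0 0;1 0 0 0 0 0 0;1 0 0 0 0 0 0;1 0 0 0 0 0 0;1 0 0 0 0 0 0;1 0 0 0 0 0 0'; python3 -m crank '1 0 0 0 0 0 0;1 0 0 0 0 0 0;1 0 0 0 0 0 0;1 0 0 0 0 0 0;1 0 0 0 0 0 0;1 0 0 0 0 0 0;1 0 0 0 0 0 0;1 0 0 0 0 0 0;1 0 0 0 0 0 0;1 0 0 0 0 0 0'; python3 -m crank '1 0 0 0 0 0 0;1 0 0 0 0 0 0;1 0 0 0 0 0 0;1 0 0 0 0 0 0;1 0 0 0 0 0 0;1 0 0 0 0 0 0;1 0 0 0 0 0 0;1 0 0 0 0 0 0;1 0 0 0 0 0 0;1 0 0 0 0 0 0'; python3 - <<'E'
from h import *
p=[677.84,-164.65,np.radians(-2.63)]; out=[]
for c,(u,v) in(('side',(250,195)),('top',(155,100))):
    k=5;big=cv2.resize(grab_frame(c),None,fx=k,fy=k,interpolation=cv2.INTER_CUBIC)
    q=np.array([proj(c,X) for X in T(p,[(-65+a*18,-46.5+b*59,26) for a,b in((1,1),(-1,1),(-1,-1),(1,-1))])])
    cv2.polylines(big,[((q+.5)*k).astype(np.int32)],True,(0,255,0),1)
    out.append(big[v*k:v*k+500,u*k:u*k+400])
cv2.imwrite('pics/s7.png',np.hstack(out))
E
```

```text
time_s: 16.68
ee_pos: [527.8, -156.3, 77.7]
ee_rot: [-179.8, 0.0, 87.4]
force: [-6.1, -0.8, 10.2]
gripper_width: 0.4
gripper_force: 5.3
time_s: 17.92
ee_pos: [527.7, -156.3, 77.7]
ee_rot: [-179.8, 0.0, 87.4]
force: [-5.7, -0.6, 10.0]
gripper_width: 0.4
gripper_force: 5.3
time_s: 19.18
ee_pos: [527.7, -156.3, 77.7]
ee_rot: [-179.8, 0.0, 87.4]
force: [-6.5, -0.7, 10.1]
gripper_width: 0.3
gripper_force: 5.3
```

View pics/s7.png

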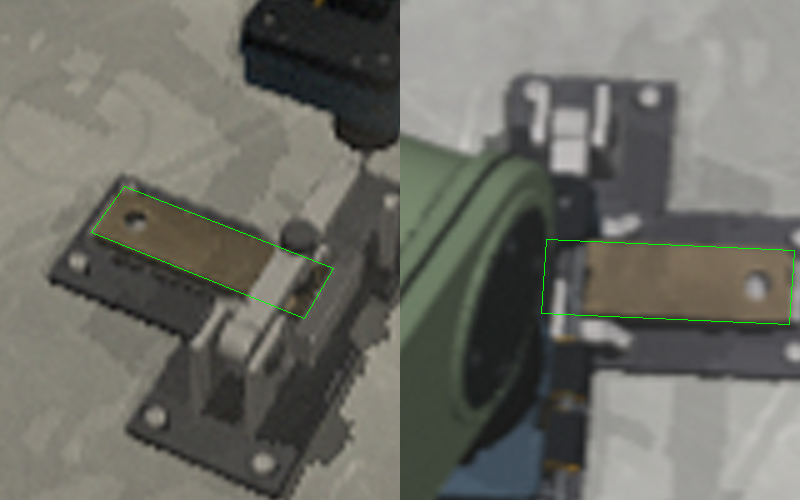

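Both views show the strip within about 1 mm of its home outline (hole at 135,220 in the side crop and 757,285 in the top crop). The push is a steady 10 N, as expected with the lever level, so I'm handing in.

```bash
python3 -c "
from workcell import env
print(env.job_done())"
```

```text
the job is handed in; nothing more can be done
None
```

I slid the strip home against the stop, let go of it, then pressed the lever level and held it at about 10 N for nearly 4 s; the job was handed in with the fingers still pressing, and no verdict was returned.

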